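# Filter change on the bench dust extractor

### The job

The bench extractor needs its new filter. First switch its fan off by turning the blue fan knob anticlockwise (seen from above) all the way to its end stop; then slide the fresh filter cartridge (green frame, white pleats) into the filter dock, fully home, until the orange spring catch snaps shut behind it, and let go. Do not turn the black lamp knob, and leave the used cartridge and the other things on the bench where they are.

Things in the scene. Friction and masses are not known exactly. Their poses are not given: they have to be found in the camera images.
- fan_knob (a joint): Angle of the blue fan knob, rad: 0 = off = fully anticlockwise (from above) against a hard end stop, up to 4.7 clockwise. Vertical axis, about 0.05 N m of friction, stays where it is left. Starts 1.8 to 2.8 rad from off, more than one grasp can turn.
- fan_knob_grip (a point): On the axis of the blue fan knob at the height to grip, 87 mm above the bench; turns with the knob; z up, x along the grip bar. The bar is 42 mm long (x), 14 mm thick (y), from 23 mm below this point to 7 mm above it, on a disc of 44 mm whose top is 23 mm below this point. A white mark on top of the bar points to -x.
- fan_box: Fixed grey box of the fan knob, 90 x 90 x 50 mm high, knob in the middle of its top, ring of white ticks with a red one at off, green light. Origin: centre of its underside. Knob yaw = box yaw - knob angle: at 0 the bar's mark points to the box's -x, at the red tick. Stands at one of two places on the robot's right, the lamp's box at the other.
- lamp_mark (a point): White pointer mark on the black lamp knob, 18 mm off its axis, 94 mm above the bench. Same shape of knob and box as the fan's. Must not be turned.
- lamp_box: Fixed grey box of the lamp knob, same sizes as the fan's, yellow light. Origin: centre of its underside.
- fresh: Fresh filter cartridge, loose, 0.1 to 0.2 kg: block 90 (x) x 60 (y) x 30 mm high, green frame, white pleats; on the middle of its top a grip bar 30 (x) x 20 (y) mm, from 30 to 74 mm above the underside. Origin: centre of its underside, z up. Fits either way round (half turn about z). Lies flat at one of two places on the robot's left, the used one at the other.
- fresh_grip (a point): Point in the fresh cartridge's grip bar, 66 mm above the cartridge's underside, on its axis: a TCP height at which the fingertips stay clear of the dock's lips.
- spent: Used cartridge, same shape, grey frame with brown pleats; loose, at the other place. To be left alone.
- dock: Fixed filter dock. x points into it (sliding direction), away from the robot; z up; origin on the bench under the middle line. Floor 79 mm wide, top at z = 6 mm, from x = -130 to 83 mm; mouth at x = -65; channel 63 mm wide; stop wall at x = 75; fan housing behind it 120 mm wide, 98 mm high, to x = 158.
- dock_mouth (a point): Start of the channel, on the floor and the middle line, at dock x = -65 mm; axes as the dock's. Before it the floor is an open landing tongue: lay the cartridge there and slide it in. Right wall from here on, with a flare before it to dock x = -86 mm; left wall from dock x = -5 mm; before that the catch leaf bounds the left side.
- dock_seat (a point): Where the cartridge's underside centre lies when fully home against the stop wall: dock x = 30 mm, on the floor, 6 mm above the bench; axes as the dock's. From dock x = -5 to 75 mm two lips cover the channel's edges (no way in from above): undersides 34.5 mm above the floor, tops 46.5 mm above the bench, with a 43 mm slot between for the grip bar.
- catch (a joint): Angle of the orange spring catch, rad: 0 at rest, up to 0.3 pushed aside. A leaf 76 mm long, 13 to 35 mm above the bench, pivoted at dock x = -90, y = 46 mm (left), slanting back into the channel. A cartridge sliding in meets it at dock x = -45, pushes it to about 0.14 (some 4 to 16 N along x), and it springs back behind the rear face in the last 3 mm before home.
- catch_tip (a point): Top of the free end of the orange catch leaf; at rest at dock x = -20, y = 22 mm.
- jar: Amber jar, 64 mm wide, 90 mm high. To be left alone.
- bowl: White bowl, 100 mm wide, 45 mm high. To be left alone.
- brush: Brush, 200 mm long. To be left alone.
- spatula: Spatula, 200 mm long. To be left alone.
Not all that is in view belongs to the job. Leave any purple look-alike of the fan_box alone.

How it is judged:
By the outcome, as a careful person would: the job done as asked, in the order asked, and still so for the second after the job is handed in, with the robot touching nothing.
It also fails if it takes over 72 s, if anything falls off the work surface, if the arm or the gripper's body presses on something with over 40 N, if the wrist force passes 120 N, or if a joint passes its speed limit or range.

### The arm

A 6-joint arm with a two-finger parallel gripper is mounted at the origin on the work surface. World frame = base frame: x ahead of the robot, y to its left, z up, the work surface at z = 0. Lengths are in m, angles in rad, forces in N, time in s.
With the tool pointing down it reaches from about 0.275 to 0.85 m from the base axis. Payload 5.2 kg.
Tool frame: the origin (TCP) lies between the finger pads, 19 mm behind the fingertips; this is the grasp point; z points along the fingers, y is the line along which they close (so a half turn about z gives the same grasp; the last joint's range is limited). The gripper opens to 85 mm and grips with 20 to 120 N. Pads are 22 mm wide; open, the fingers measure 114 mm over their backs; the gripper's body (76 mm by 85 mm) begins 54 mm behind the grasp point. The pads swing forward as they close: fully open they stand 13 mm farther back than shut.
Start: joints at [1.049, 0.259, 1.535, -0, 1.348, -0.203], TCP at [0.172, 0.522, 0.25] pointing down, gripper open.
Joint ranges: [-3.14, 3.14], [-0.91, 2.08], [0.19, 2.58], [-1.22, 4.36], [0.22, 2.71], [-3.12, 3.12]. Speed limits (rad/s): [2.57, 2.57, 3.14, 3.14, 3.14, 3.14].

### API

Orientations are given as [roll, pitch, yaw] about the fixed x, y, z axes, in that order (R = Rz(yaw) Ry(pitch) Rx(roll)).
In Python, from bench import get_state, read_camera, close_job, boxes_of gives the robot as it stands.
- The arm moves only by the tool drive_tool, never from a script. Its argument "series" is a list that holds one entry, the list of rows, each a list of 7 numbers: the shift along the tool's x, y, z normalised to -1 to 1, where 1 is 0.5 m, then the turn, a rotation vector about the tool's x, y, z normalised to -1 to 1, where 1 is 180 degrees, then the closure, from -1 (fully open) to 1 (shut). In form: [[[dx, dy, dz, wx, wy, wz, grip], ...]]. A call has 1 to 20 rows; each row is the pose to reach, as a shift and turn from the pose commanded when the call began, along the tool's axes at that moment, turning the shorter way round; what a row does not reach only later rows make up. A row lasts 1/10 s, in which the tool goes at most 50 mm and 8.59 degrees, less where a joint would pass 70% of its speed; a pose out of reach is approached as far as the arm can. A call with a number of a shift or a turn outside -1 to 1 is refused whole. A call with a gripper value outside its range is refused whole. The fingers move at their own pace and stop on an object; "grip_force" is the grip in N (left out, the last holds). Time passes only in rows, so rows that repeat a pose let the fingers close. It gives the time, the measured TCP pose, the force, the opening and the grip force at its end, in the units of the state.
- get_state(): the state, without advancing time (a new reading comes with each control period).
- read_camera(name): name is "side" or "top"; returns a dict with "frame" (400x640x3 uint8, blue, green, red), "depth" (400x640 float32, m along the optical axis (not along the pixel's ray), 0 where there is no reading), "vertical_fov" (degrees; the focal length in pixels is half the picture's height over the tangent of half this angle, whatever the lens; pixels are square), "cx", "cy" (the principal point, pixels), "k1" (the pictures are not rectified: a ray, as slopes to the right and down, at radius r is drawn at 1 + k1 r^2 times it, then the intrinsics apply), "rvec" (rotation vector, rad) and "tvec" (3), from world to camera coordinates, as OpenCV has them. Camera axes: x right, y down, z forward; pixel columns grow to the right and rows downward; lengths in m; the calibration is good to about 2 mm. A picture is of the moment at which its call begins.
- close_job(): hands the job in; it is judged then, once.
Trained networks look in the newest picture that a camera, given by its name, has taken for a name from the list of things; names that differ only in an ending like _2 or _b are one class to them, and where a whole thing is asked for, a point or a joint stands for the part that bears it (a point fixed in the world has none). Each returns a list of dicts, best first, with "score" (0 to 1); they miss things now and then, are a little off and sometimes report something else, mostly with a low value. They report only what shows in the picture. A call takes as long as a camera call. They do not tell look-alikes from the thing itself.
- boxes_of(camera, name): "position" ([x, y, z] in m, in the coordinates of the camera as it stood for that picture, good to about 4 mm: the middle of the surface that is visible of it).
The state is a dict: "time": time; "joint_positions": joint angles; "qvel": joint speeds; "joint_efforts": joint torques, N m; "position": TCP position; "eef_rot": TCP orientation; "ft_force": force on the tool from outside, world axes, zero at the start; "torque": the same for the moment, N m; "opening": opening from 0.0 (shut) to 1.0 (fully open); "grasp_force": force on a finger pad.
Only numpy, scipy, OpenCV 4.12 (cv2) and the standard library are available. Lean on these libraries where they do the work, as an engineer would, in place of code of your own. Each camera call takes 0.05 s, during which the arm holds its last target. There are 200 camera calls.

## Working session

There is one attempt and no reset: what is moved stays moved. The work goes in short steps, Python scripts to look and compute and a tool call to move; the robot and the scene stay as the last step left them, time stands still between calls to the robot, and variables do not carry over. Pictures are saved under pics/ and viewed, at most 10 in all, crops included, and the job is handed in when it is done.

Besides the shell and the picture viewer there is one more tool, called in YAML: its name, and indented under it one key for each argument. drive_tool: Moves the arm, as the interface text tells. Scaled input: -1 to 1 covers 0.5 m each way for a shift and 180 degrees each way for a turn. Its arguments: {"type":"object","properties":{"series":{"type":"array","items":{"type":"array","items":{"type":"array","items":{"type":"number"}}}},"grip_force":{"type":"number"}},"required":["series"]}

```bash
mkdir -p pics; cat > h.py <<'E'
import numpy as np, cv2
from bench import *
def cam(n):
    c=read_camera(n); f=200/np.tan(np.radians(c["vertical_fov"])/2)
    c["K"]=np.array([[f,0,c["cx"]],[0,f,c["cy"]],[0,0,1]]); c["D"]=np.array([c["k1"],0,0,0,0.])
    c["R"]=cv2.Rodrigues(np.array(c["rvec"],float))[0]; c["t"]=np.array(c["tvec"],float).ravel(); return c
def c2w(c,p): return (np.atleast_2d(p)-c["t"])@c["R"]
def rays(c,uv):
    uv=np.atleast_2d(uv).astype(float)
    # invert by fixed point: drawn = s*(1+k1 r^2)
    d=(uv-[c["cx"],c["cy"]])/c["K"][0,0]; s=d.copy()
    for _ in range(30): s=d/(1+c["k1"]*(s**2).sum(1,keepdims=True))
    return np.c_[s,np.ones(len(s))]
def at_z(c,uv,z):
    r=rays(c,uv)@c["R"]; o=-c["t"]@c["R"]; return o+r*((z-o[2])/r[:,2])[:,None]
def cloud(c):
    v,u=np.mgrid[0:400,0:640]; r=rays(c,np.c_[u.ravel(),v.ravel()])
    return c2w(c,r*c["depth"].ravel()[:,None]).reshape(400,640,3)
def proj(c,P): 
    p=np.atleast_2d(P)@c["R"].T+c["t"]; s=p[:,:2]/p[:,2:]; s=s*(1+c["k1"]*(s**2).sum(1,keepdims=True))
    return s*c["K"][0,0]+[c["cx"],c["cy"]]
E
python3 - <<'E'
from h import *
for n in("top","side"):
    c=cam(n); cv2.imwrite(f"pics/{n}0.png",c["frame"]); np.save(n+"c.npy",cloud(c)); print(n,-c["t"]@c["R"],c["k1"])
    for k in("fan_knob","fan_box","lamp_mark","lamp_box","fresh","spent","dock","catch","jar","bowl","brush","spatula"):
        for b in boxes_of(n,k)[:3]:
            w=c2w(c,b["position"])[0]; print(k,round(b["score"],2),w.round(3),proj(c,w)[0].round())
s=get_state(); print({k:np.round(v,3) for k,v in s.items()})
E
```

```text
top [0.45041689 0.00784621 1.12076859] 0.0158683905898822
fan_knob 0.76 [ 0.586 -0.314  0.079] [435. 165.]
fan_knob 0.53 [ 0.523 -0.443  0.09 ] [484. 186.]
fan_knob 0.48 [ 0.251 -0.283  0.081] [429. 284.]
fan_box 0.87 [ 0.579 -0.309  0.052] [431. 169.]
fan_box 0.76 [ 0.253 -0.273  0.052] [422. 282.]
lamp_mark 0.5 [ 0.417 -0.328  0.064] [441. 224.]
lamp_box 0.94 [ 0.413 -0.323  0.051] [438. 226.]
fresh 0.77 [0.416 0.296 0.032] [227. 229.]
fresh 0.28 [ 0.662 -0.038  0.049] [337. 143.]
spent 0.96 [0.582 0.254 0.034] [240. 174.]
spent 0.29 [0.722 0.315 0.022] [220. 129.]
dock 0.68 [ 0.663 -0.042  0.044] [338. 143.]
catch 0.38 [0.578 0.003 0.035] [324. 173.]
jar 0.85 [ 0.526 -0.441  0.088] [483. 185.]
bowl 0.93 [ 0.764 -0.283  0.025] [417. 109.]
brush 0.61 [0.722 0.316 0.023] [220. 129.]
spatula 0.76 [0.654 0.509 0.006] [160. 154.]
spatula 0.4 [ 0.662 -0.037  0.047] [336. 143.]
side [ 0.28971767 -1.21155743  0.96681192] 0.043296834434336004
fan_knob 0.84 [ 0.584 -0.332  0.075] [390. 280.]
fan_knob 0.76 [ 0.252 -0.297  0.072] [255. 289.]
fan_knob 0.43 [0.415 0.287 0.023] [295. 174.]
fan_bo
[... 625 characters left out ...]
265.]
bowl 0.41 [ 0.518 -0.477  0.064] [379. 332.]
brush 0.69 [0.716 0.298 0.017] [378. 165.]
spatula 0.82 [ 0.633  0.493 -0.005] [345. 147.]
spatula 0.43 [ 0.408 -0.349  0.045] [322. 303.]
{'time': np.float64(1.3), 'joint_positions': array([ 1.049,  0.259,  1.535, -0.   ,  1.348, -0.203]), 'qvel': array([ 0.001, -0.   ,  0.001,  0.   ,  0.002, -0.001]), 'joint_efforts': array([ 1.0000e-03, -4.4593e+01, -2.9089e+01, -0.0000e+00,  1.0000e-03,
        0.0000e+00]), 'position': array([0.172, 0.522, 0.25 ]), 'eef_rot': array([3.142, 0.   , 2.823]), 'ft_force': array([-0.158, -0.05 , -0.566]), 'torque': array([-0.033,  0.018, -0.029]), 'grasp_force': np.float64(0.0), 'opening': np.float64(1.001)}
```

View pics/top0.png

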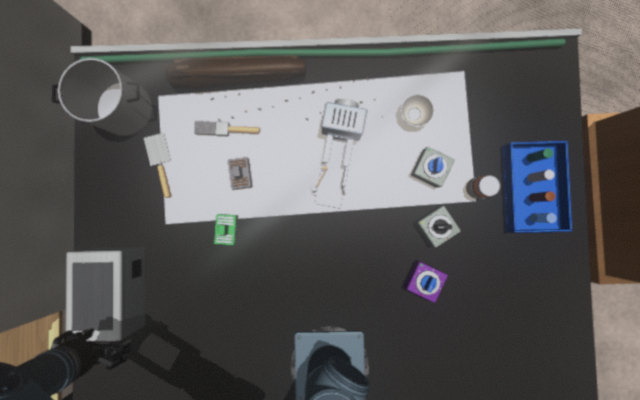

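View pics/side0.png

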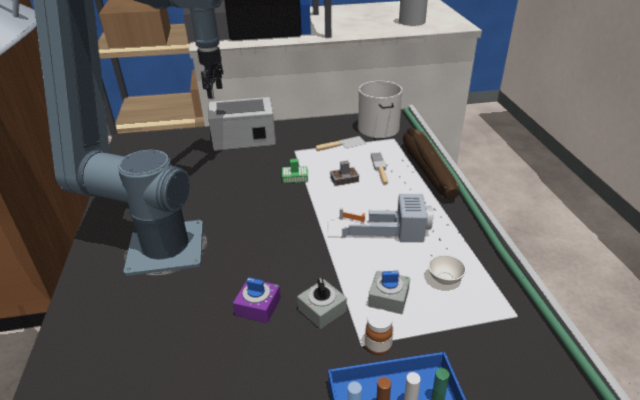

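The top view shows the grey fan box at (433,167), with the lamp at (438,227) and the purple decoy at (428,282). The fresh cartridge is at (226,229), the spent one at (240,173), and the dock runs from (328,205) to (344,105). Next I'll enlarge these and fit their poses.

```bash
python3 - <<'E'
from h import *
c=cam("top"); P=cloud(c); f=c["frame"]; hsv=cv2.cvtColor(f,cv2.COLOR_BGR2HSV)
a=cv2.resize(f[140:195,405:465],None,fx=6.5,fy=6.5,interpolation=cv2.INTER_CUBIC)
b=cv2.resize(f[205:250,205:250],None,fx=5,fy=5,interpolation=cv2.INTER_CUBIC)
d=cv2.resize(f[90:215,300:380],None,fx=4.5,fy=4.5,interpolation=cv2.INTER_CUBIC)
o=np.zeros((600,800,3),np.uint8)
o[:a.shape[0],:a.shape[1]]=a; o[365:365+225,:225]=b; o[:d.shape[0],400:400+d.shape[1]]=d
cv2.imwrite("pics/z1.png",o)
def rect(m,z,name):
    v,u=np.nonzero(m); w=at_z(c,np.c_[u,v],z)[:,:2]
    (x,y),(w1,h1),an=cv2.minAreaRect((w*1000).astype(np.float32)); print(name,len(u),round(x,1),round(y,1),round(w1,1),round(h1,1),round(an,1),"mean",w.mean(0).round(4), "medz",np.round(np.median(P[v,u,2]),3))
H,S,V=cv2.split(hsv)
u,v=np.meshgrid(range(640),range(400))
def win(x0,x1,y0,y1): return (u>=x0)&(u<=x1)&(v>=y0)&(v<=y1)
rect(win(405,465,140,195)&(H>95)&(H<130)&(S>130)&(V>60),.094,"fanbar")
rect(win(205,250,205,250)&(H>45)&(H<90)&(S>90),.03,"fresh")
X,Y,Z=P[...,0],P[...,1],P[...,2]
rect(win(405,465,140,195)&(Z>.035)&(Z<.06),.05,"fanbox")
rect(win(410,465,200,250)&(Z>.035)&(Z<.06),.05,"lampbox")
rect(win(205,250,205,250)&(Z>.018)&(Z<.045),.03,"freshz")
rect(win(205,250,205,250)&(Z>.058),.074,"freshbar")
rect(win(310,375,90,160)&(Z>.08),.098,"housing")
rect(win(310,375,120,205)&(Z>.025)&(Z<.075),.0465,"walls")
m=win(300,360,120,205)&(H<18)&(S>110)&(V>120); rect(m,.035,"catch")
E
```

```text
fanbar 57 582.0 -309.2 34.2 22.6 75.6 mean [ 0.5817 -0.311 ] medz 0.093
fresh 232 414.8 303.4 60.9 85.8 85.2 mean [0.4107 0.3034] medz 0.033
fanbox 776 585.3 -317.6 91.7 91.9 61.8 mean [ 0.584  -0.3167] medz 0.052
lampbox 777 411.5 -326.0 91.2 91.7 31.7 mean [ 0.4116 -0.3244] medz 0.052
freshz 524 416.3 302.7 62.9 89.8 84.8 mean [0.4167 0.3009] medz 0.032
freshbar 100 417.7 288.3 113.0 117.2 76.5 mean [0.4189 0.3   ] medz 0.075
housing 1249 699.8 -52.8 182.4 190.6 88.7 mean [ 0.7253 -0.0588] medz 0.099
walls 669 605.6 -37.2 117.1 186.5 80.0 mean [ 0.6387 -0.0415] medz 0.048
catch 0 0.0 0.0 0.0 0.0 0.0 mean [nan nan] medz nan<stdin>:11: RuntimeWarning: Mean of empty slice.
  ret = um.true_divide(
  return _methods._mean(a, axis=axis, dtype=dtype,
  ret = ret.dtype.type(ret / rcount)
```

View pics/z1.png

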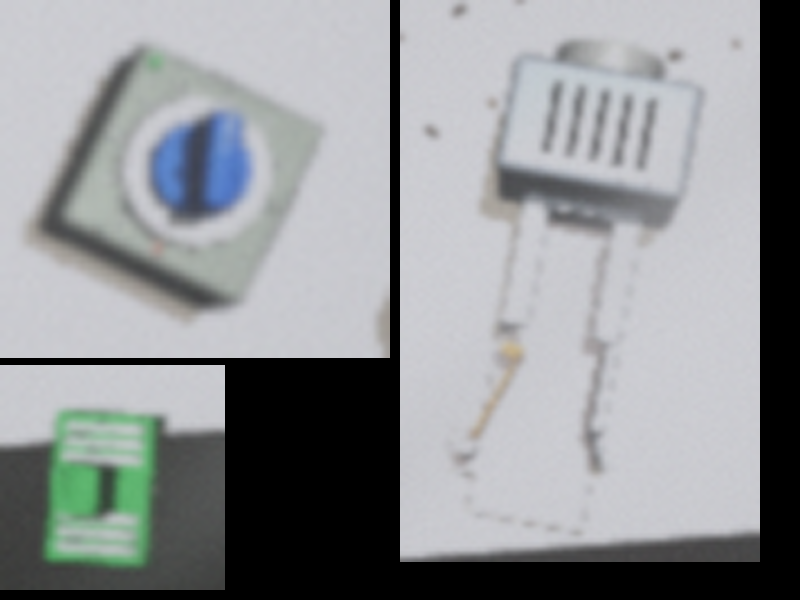

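The crop shows the red off tick at lower left of the fan box, the bar pointing roughly up, and the dock with its dashed tongue. I'll fit model poses to corners picked by eye and check them with an overlay.

```bash
cat >> h.py <<'E'
from scipy.optimize import least_squares
def fit(c,model,uv,x0):
    model=np.array(model,float)/1000
    def w(p,m=model):
        C,S=np.cos(p[2]),np.sin(p[2]); return np.c_[p[0]+C*m[:,0]-S*m[:,1],p[1]+S*m[:,0]+C*m[:,1],m[:,2]]
    r=least_squares(lambda p:(proj(c,w(p))-uv).ravel(),x0,loss="soft_l1"); return r.x,(proj(c,w(r.x))-uv).round(1),w
def draw(c,o,p,model,s,off,org,col):
    m=np.array(model,float)/1000; C,S=np.cos(p[2]),np.sin(p[2]); W=np.c_[p[0]+C*m[:,0]-S*m[:,1],p[1]+S*m[:,0]+C*m[:,1],m[:,2]]
    q=(proj(c,W)-off+.5)*s-.5+org; cv2.polylines(o,[q.round().astype(np.int32)],True,col,1)
E
python3 - <<'E'
from h import *
c=cam("top"); f=c["frame"]; P=cloud(c)
un=lambda pts,s,off,org:(np.array(pts,float)-org+.5)/s-.5+off
A=(6.5,np.array([405,140]),np.array([0,0]));B=(5,np.array([205,205]),np.array([0,365]));D=(4.5,np.array([300,90]),np.array([400,0]))
box=[(-45,-45,50),(-45,45,50),(45,45,50),(45,-45,50)]
pb,r,_=fit(c,box,un([(238,300),(62,220),(147,45),(325,128)],*A),[.58,-.31,-.45]); print("fan",pb.round(4),r.tolist())
hs=[(158,60,98),(158,-60,98),(83,60,98),(83,-60,98),(-130,39.5,6),(-130,-39.5,6)]
pd,r,_=fit(c,hs,un([(520,55),(705,91),(500,160),(683,195),(468,513),(582,533)],*D),[.6,-.03,-.15]); print("dock",pd.round(4),r.tolist())
fb=[(-45,30,30),(-45,-30,30),(45,-30,30),(45,30,30)]
pf,r,_=fit(c,fb,un([(46,560),(146,566),(160,415),(57,410)],*B),[.416,.302,-.09]); print("fresh",pf.round(4),r.tolist())
# bar by depth
X,Y,Z=P[...,0],P[...,1],P[...,2]; m=(abs(X-pb[0])<.035)&(abs(Y-pb[1])<.035)&(Z>.078)
v,u=np.nonzero(m); w=at_z(c,np.c_[u,v],.094)[:,:2]; print("bar",len(u),w.mean(0).round(4),cv2.minAreaRect((w*1000).astype(np.float32)))
e,V=np.linalg.eigh(np.cov(w.T)); print(np.degrees(np.arctan2(*V[::-1,1])), np.sqrt(e)*np.sqrt(12)*1000)
a=cv2.resize(f[140:195,405:465],None,fx=6.5,fy=6.5,interpolation=cv2.INTER_CUBIC)
b=cv2.resize(f[205:250,205:250],None,fx=5,fy=5,interpolation=cv2.INTER_CUBIC)
d=cv2.resize(f[90:215,300:380],None,fx=4.5,fy=4.5,interpolation=cv2.INTER_CUBIC)
o=np.zeros((600,800,3),np.uint8)
o[:a.shape[0],:a.shape[1]]=a; o[365:365+225,:225]=b; o[:d.shape[0],400:400+d.shape[1]]=d
draw(c,o,pb,box,*A,(0,0,255)); draw(c,o,pb,[(-45,0,50),(0,0,50)],*A,(0,0,255))
an=np.arctan2(*V[::-1,1]); 
for s in(0,): draw(c,o,[*pb[:2],an],[(-21,-7,94),(-21,7,94),(21,7,94),(21,-7,94)],*A,(0,255,255))
draw(c,o,pf,fb,*B,(0,0,255)); draw(c,o,pf,[(-15,10,74),(-15,-10,74),(15,-10,74),(15,10,74)],*B,(255,0,255))
for q in([(158,60,98),(158,-60,98),(83,-60,98),(83,60,98)],[(-130,39.5,6),(-130,-39.5,6),(83,-39.5,6),(83,39.5,6)],[(-90,46,35),(-20,22,35)],[(-5,21.5,46.5),(75,21.5,46.5)],[(-5,-21.5,46.5),(75,-21.5,46.5)]): draw(c,o,pd,q,*D,(0,0,255))
# side crop of the knob
s=cam("side")["frame"][255:315,360:420]; o[365:365+230,260:260+230]=cv2.resize(s,(230,230),interpolation=cv2.INTER_CUBIC)
cv2.imwrite("pics/z2.png",o)
E
```

```text
fan [ 0.5864 -0.3201 -0.4797] [[0.5, 1.1], [-0.6, -0.1], [-0.3, -0.7], [0.5, -0.1]]
dock [ 0.607  -0.0339 -0.214 ] [[-0.2, -0.9], [0.5, -1.3], [-0.8, 1.6], [0.4, 1.6], [-0.1, -0.4], [0.0, 0.1]]
fresh [ 0.4166  0.302  -0.0898] [[0.1, -0.1], [0.0, 0.1], [-0.5, 0.2], [0.3, -0.1]]
bar 98 [ 0.5849 -0.3175] ((585.4583129882812, -317.2519836425781), (16.594575881958008, 42.25707244873047), 87.90007781982422)
172.40856888006226 [17.52569379 42.12187392]
```

View pics/z2.png

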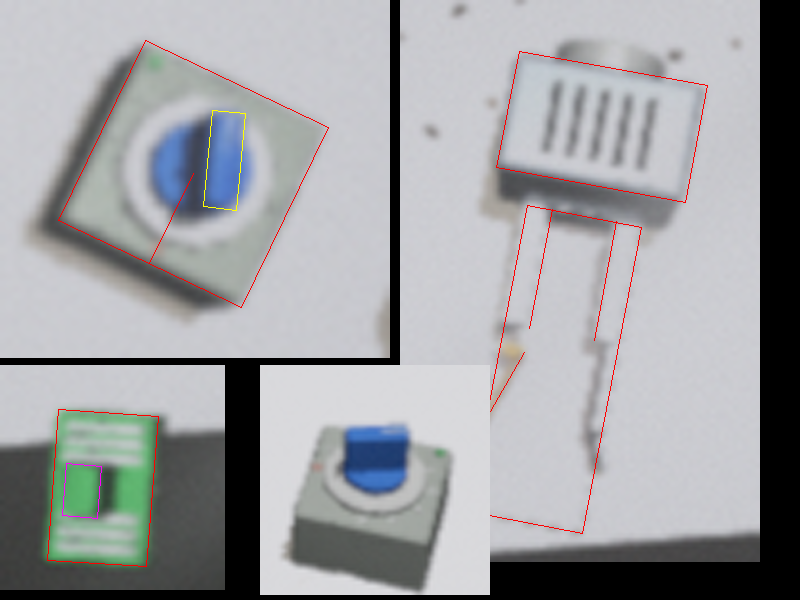

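The overlay fits. The knob bar lies at yaw ≈ -7.6° at (0.585, -0.318), with its mark pointing away from the robot, so it's about 161° from off. Next I'll move to the fan.

```bash
cat >> h.py <<'E'
from scipy.spatial.transform import Rotation as Ro
def go(*targets):
    """targets: (x,y,z,yaw_deg) tool down; prints rows relative to present pose"""
    s=get_state(); R0=Ro.from_euler("xyz",s["eef_rot"]); 
    for x,y,z,yw in targets:
        R1=Ro.from_euler("xyz",[np.pi,0,np.radians(yw)])
        d=R0.inv().apply(np.array([x,y,z])-s["position"])/.5; w=(R0.inv()*R1).as_rotvec()/np.pi
        print((x,y,z,yw),"->",np.round([*d,*w],4).tolist())
    print("t",s["time"],"pos",np.round(s["position"],4),"rpy",np.round(np.degrees(s["eef_rot"]),2),"q",np.round(s["joint_positions"],2),"F",np.round(s["ft_force"],1),"T",np.round(s["torque"],2),"op",s["opening"],s["grasp_force"])
E
python3 -c "
from h import *
go((.4,.1,.25,80),(.4,.1,.2,80))"
```

```text
(0.4, 0.1, 0.25, 80) -> [-0.6971, -0.6594, 0.0, -0.0, -0.0, 0.4541]
(0.4, 0.1, 0.2, 80) -> [-0.6971, -0.6594, 0.1, -0.0, -0.0, 0.4541]
t 1.45 pos [0.1723 0.5223 0.25  ] rpy [180.    -0.   161.74] q [ 1.05  0.26  1.53  0.    1.35 -0.2 ] F [ 1.3  1.1 -0.6] T [-0.01 -0.   -0.04] op 1.000132232531103 0.0
```

drive_tool:
  series:
    - [[-0.697, -0.659, 0.1, 0, 0, 0.454, -1], [-0.697, -0.659, 0.1, 0, 0, 0.454, -1], [-0.697, -0.659, 0.1, 0, 0, 0.454, -1], [-0.697, -0.659, 0.1, 0, 0, 0.454, -1], [-0.697, -0.659, 0.1, 0, 0, 0.454, -1], [-0.697, -0.659, 0.1, 0, 0, 0.454, -1], [-0.697, -0.659, 0.1, 0, 0, 0.454, -1], [-0.697, -0.659, 0.1, 0, 0, 0.454, -1], [-0.697, -0.659, 0.1, 0, 0, 0.454, -1], [-0.697, -0.659, 0.1, 0, 0, 0.454, -1], [-0.697, -0.659, 0.1, 0, 0, 0.454, -1], [-0.697, -0.659, 0.1, 0, 0, 0.454, -1]]
  grip_force: 40

```text
time: 2.65
position: [0.4001, 0.0997, 0.1999]
eef_rot: [-3.141, -0.0, 1.395]
ft_force: [-0.9, -0.5, -0.4]
opening: 1.0
grasp_force: 0.0
```

```bash
python3 -c "
from h import *
go((.585,-.318,.2,-7.6))"
```

```text
(0.585, -0.318, 0.2, -7.6) -> [-0.7577, 0.5103, -0.0007, -0.0002, 0.0001, 0.4862]
t 2.65 pos [0.4001 0.0997 0.1999] rpy [-1.7997e+02 -2.0000e-02  7.9920e+01] q [-0.03  0.05  1.92  0.    1.18  0.15] F [-0.9 -0.5 -0.4] T [-0.03 -0.05  0.07] op 0.9999405517872836 0.0
```

drive_tool:
  series:
    - [[-0.758, 0.51, 0, 0, 0, 0.486, -1], [-0.758, 0.51, 0, 0, 0, 0.486, -1], [-0.758, 0.51, 0, 0, 0, 0.486, -1], [-0.758, 0.51, 0, 0, 0, 0.486, -1], [-0.758, 0.51, 0, 0, 0, 0.486, -1], [-0.758, 0.51, 0, 0, 0, 0.486, -1], [-0.758, 0.51, 0, 0, 0, 0.486, -1], [-0.758, 0.51, 0, 0, 0, 0.486, -1], [-0.758, 0.51, 0, 0, 0, 0.486, -1], [-0.758, 0.51, 0, 0, 0, 0.486, -1], [-0.758, 0.51, 0, 0, 0, 0.486, -1], [-0.758, 0.51, 0.08, 0, 0, 0.486, -1], [-0.758, 0.51, 0.16, 0, 0, 0.486, -1], [-0.758, 0.51, 0.222, 0, 0, 0.486, -1], [-0.758, 0.51, 0.222, 0, 0, 0.486, -1]]

```text
time: 4.15
position: [0.5828, -0.3123, 0.0843]
eef_rot: [-3.136, 0.009, -0.125]
ft_force: [-0.3, -0.0, -0.1]
opening: 0.999
grasp_force: 0.0
```

drive_tool:
  series:
    - [[0, 0, 0, 0, 0, 0, 1], [0, 0, 0, 0, 0, 0, 1], [0, 0, 0, 0, 0, 0, 1], [0, 0, 0, 0, 0, 0, 1], [0, 0, 0, 0, 0, 0, 1], [0, 0, 0, 0, 0, 0, 1], [0, 0, 0, 0, 0, 0, 1], [0, 0, 0, 0, 0, 0, 1]]

```text
time: 4.95
position: [0.5858, -0.3193, 0.0907]
eef_rot: [3.138, -0.002, -0.131]
ft_force: [-2.8, -4.4, 6.5]
opening: 0.153
grasp_force: 44.9
```

```bash
python3 -c "
from h import *
go((.585,-.318,.088,72.4))"
```

```text
(0.585, -0.318, 0.088, 72.4) -> [-0.0019, -0.0024, 0.0054, 0.0013, 0.0001, -0.4438]
t 4.95 pos [ 0.5858 -0.3193  0.0907] rpy [ 1.7982e+02 -1.3000e-01 -7.4900e+00] q [-0.67  0.59  1.42 -0.    1.12  1.04] F [-2.8 -4.4  6.5] T [-0.52  0.35  0.09] op 0.15260801499166207 44.87989604473114
```

drive_tool:
  series:
    - [[-0.001, 0, 0, 0, 0, -0.04, 1], [-0.001, 0, 0, 0, 0, -0.08, 1], [-0.001, 0, 0, 0, 0, -0.12, 1], [-0.001, 0, 0, 0, 0, -0.16, 1], [-0.001, 0, 0, 0, 0, -0.2, 1], [-0.001, 0, 0, 0, 0, -0.24, 1], [-0.001, 0, 0, 0, 0, -0.28, 1], [-0.001, 0, 0, 0, 0, -0.32, 1], [-0.001, 0, 0, 0, 0, -0.36, 1], [-0.001, 0, 0, 0, 0, -0.4, 1], [-0.001, 0, 0, 0, 0, -0.44, 1], [-0.001, 0, 0, 0, 0, -0.44, 1]]

```text
time: 6.15
position: [0.586, -0.3201, 0.0907]
eef_rot: [3.137, 0.004, 1.255]
ft_force: [0.7, -6.9, 3.4]
opening: 0.157
grasp_force: 44.6
```

```bash
python3 -c "
from h import *
go((.585,-.318,.088,153.5))"
```

```text
(0.585, -0.318, 0.088, 153.5) -> [0.0034, -0.0031, 0.0054, 0.0004, 0.002, -0.4533]
t 6.15 pos [ 0.586  -0.3201  0.0907] rpy [179.73   0.21  71.9 ] q [-0.67  0.59  1.43 -0.    1.12 -0.35] F [ 0.7 -6.9  3.4] T [-0.98  0.07  0.02] op 0.15684873425277984 44.5840984582901
```

drive_tool:
  series:
    - [[0, 0, 0, 0, 0, -0.04, 1], [0, 0, 0, 0, 0, -0.08, 1], [0, 0, 0, 0, 0, -0.12, 1], [0, 0, 0, 0, 0, -0.16, 1], [0, 0, 0, 0, 0, -0.2, 1], [0, 0, 0, 0, 0, -0.24, 1], [0, 0, 0, 0, 0, -0.28, 1], [0, 0, 0, 0, 0, -0.32, 1], [0, 0, 0, 0, 0, -0.36, 1], [0, 0, 0, 0, 0, -0.4, 1], [0, 0, 0, 0, 0, -0.42, 1], [0, 0, 0, 0, 0, -0.43, 1], [0, 0, 0, 0, 0, -0.43, 1]]

```text
time: 7.45
position: [0.5867, -0.32, 0.0907]
eef_rot: [-3.14, 0.007, 2.603]
ft_force: [3.7, -5.8, 2.0]
opening: 0.156
grasp_force: 44.4
```

drive_tool:
  series:
    - [[0, 0, 0, 0, 0, -0.01, 1], [0, 0, 0, 0, 0, -0.02, 1], [0, 0, 0, 0, 0, -0.03, 1], [0, 0, 0, 0, 0, -0.04, 1], [0, 0, 0, 0, 0, -0.05, 1], [0, 0, 0, 0, 0, -0.05, 1]]

```text
time: 8.05
position: [0.5864, -0.3196, 0.0909]
eef_rot: [-3.14, 0.006, 2.757]
ft_force: [1.6, -4.9, 3.8]
opening: 0.157
grasp_force: 78.6
```

```bash
python3 -c "
from h import *
go((.585,-.318,.088,153.5))"
```

```text
(0.585, -0.318, 0.088, 153.5) -> [0.0038, 0.002, 0.0057, -0.0004, 0.0018, 0.0248]
t 8.05 pos [ 0.5864 -0.3196  0.0909] rpy [-179.91    0.33  157.96] q [-0.67  0.59  1.43  0.    1.12 -1.85] F [ 1.6 -4.9  3.8] T [-0.8  -0.14 -1.49] op 0.1565192654207117 78.58855923637748
```

End stop reached: the moment rose to 1.5 N m at a yaw matching off. Now I'll let go and rise.

drive_tool:
  series:
    - [[0, 0, 0, 0, 0, 0, -1], [0, 0, 0, 0, 0, 0, -1], [0, 0, 0, 0, 0, 0, -1], [0, 0, 0, 0, 0, 0, -1], [0, 0, 0, 0, 0, 0, -1], [0, 0, -0.08, 0, 0, 0, -1], [0, 0, -0.16, 0, 0, 0, -1], [0, 0, -0.24, 0, 0, 0, -1], [0, 0, -0.26, 0, 0, 0, -1]]

```text
time: 8.95
position: [0.5869, -0.3184, 0.225]
eef_rot: [-3.139, 0.009, 2.76]
ft_force: [-0.3, -0.5, 0.7]
opening: 0.997
grasp_force: 0.0
```

```bash
python3 -c "
from h import *
go((.4,.1,.22,90))"
```

```text
(0.4, 0.1, 0.22, 90) -> [0.6584, 0.6377, 0.0026, 0.001, 0.0029, 0.3786]
t 8.95 pos [ 0.5869 -0.3184  0.225 ] rpy [-179.86    0.5   158.16] q [-0.66  0.48  1.27  0.    1.38 -1.85] F [-0.3 -0.5  0.7] T [ 0.02 -0.01 -0.02] op 0.9966314555306982 0.0
```

```bash
python3 -c "
from h import *
go((.417,.302,.2,174.9),(.417,.302,.067,174.9))"
```

```text
(0.417, 0.302, 0.2, 174.9) -> [0.7775, 1.0255, 0.0406, -0.0012, 0.0027, -0.093]
(0.417, 0.302, 0.067, 174.9) -> [0.7798, 1.0261, 0.3066, -0.0012, 0.0027, -0.093]
t 8.95 pos [ 0.5869 -0.3184  0.225 ] rpy [-179.86    0.5   158.16] q [-0.66  0.48  1.27  0.    1.38 -1.85] F [-0.3 -0.5  0.7] T [ 0.02 -0.01 -0.02] op 0.9966314555306982 0.0
```

drive_tool:
  series:
    - [[0.74, 0.98, 0.02, -0.001, 0.003, -0.093, -1], [0.74, 0.98, 0.02, -0.001, 0.003, -0.093, -1], [0.74, 0.98, 0.02, -0.001, 0.003, -0.093, -1], [0.74, 0.98, 0.02, -0.001, 0.003, -0.093, -1], [0.74, 0.98, 0.02, -0.001, 0.003, -0.093, -1], [0.74, 0.98, 0.02, -0.001, 0.003, -0.093, -1], [0.74, 0.98, 0.02, -0.001, 0.003, -0.093, -1], [0.74, 0.98, 0.02, -0.001, 0.003, -0.093, -1], [0.74, 0.98, 0.02, -0.001, 0.003, -0.093, -1], [0.74, 0.98, 0.02, -0.001, 0.003, -0.093, -1], [0.74, 0.98, 0.02, -0.001, 0.003, -0.093, -1], [0.74, 0.98, 0.02, -0.001, 0.003, -0.093, -1], [0.74, 0.98, 0.02, -0.001, 0.003, -0.093, -1], [0.74, 0.98, 0.02, -0.001, 0.003, -0.093, -1]]

```text
time: 10.35
position: [0.4228, 0.2771, 0.2085]
eef_rot: [3.137, -0.01, 3.056]
ft_force: [-0.2, 0.4, 0.0]
opening: 1.002
grasp_force: 0.0
```

```bash
python3 - <<'E'
from h import *
go((.417,.302,.2,174.9),(.417,.302,.067,174.9))
# arm is off the dock: refine dock, check knob
c=cam("top"); f=c["frame"]; P=cloud(c); np.save("topc.npy",P)
def loc(p,z): 
    d=P[...,:2]-p[:2]; C,S=np.cos(p[2]),np.sin(p[2]); return C*d[...,0]+S*d[...,1], -S*d[...,0]+C*d[...,1]
p=[.607,-.0339,-.214]
x,y=loc(p,0); Z=P[...,2]
for a,b in((-5,20),(20,45),(45,70)):
    m=(x>a/1e3)&(x<b/1e3)&(abs(y)<.06)&(Z>.038)&(Z<.055); q=np.sort(y[m])*1e3
    print(a,b,"lip y: left",q[q>0][[0,-1]].round(1),"right",q[q<0][[0,-1]].round(1),len(q), "medz",np.median(Z[m]).round(4))
m=(abs(x-.12)<.06)&(abs(y)<.09)&(Z>.09); v,u=np.nonzero(m); w=at_z(c,np.c_[u,v],.098)[:,:2]
print(cv2.minAreaRect((w*1000).astype(np.float32)),len(u), cv2.minAreaRect((P[m][:,:2]*1000).astype(np.float32)))
a=cv2.resize(f[140:195,405:465],None,fx=6,fy=6,interpolation=cv2.INTER_CUBIC)
d=cv2.resize(f[90:215,300:380],None,fx=4.8,fy=4.8,interpolation=cv2.INTER_CUBIC)
o=np.zeros((600,760,3),np.uint8); o[:330,:360]=a; o[:,370:370+384]=d; cv2.imwrite("pics/z3.png",o)
E
```

```text
(0.417, 0.302, 0.2, 174.9) -> [0.0157, 0.0485, 0.0174, 0.0013, -0.0031, 0.0012]
(0.417, 0.302, 0.067, 174.9) -> [0.0131, 0.0474, 0.2834, 0.0013, -0.0031, 0.0012]
t 10.35 pos [0.4228 0.2771 0.2085] rpy [179.76  -0.55 175.12] q [ 0.35  0.22  1.7   0.01  1.24 -1.13] F [-0.2  0.4  0. ] T [ 0.06  0.01 -0.  ] op 1.0018332157160037 0.0
-5 20 lip y: left [22.  39.5] right [-38.7 -21.3] 103 medz 0.0474
20 45 lip y: left [21.9 39.6] right [-38.9 -21. ] 105 medz 0.0476
45 70 lip y: left [22.2 39.6] right [-38.6 -21.1] 100 medz 0.0479
((726.4694213867188, -59.222862243652344), (119.07892608642578, 81.64056396484375), 77.87633514404297) 1108 ((728.4483642578125, -59.62750244140625), (119.7051010131836, 82.64981079101562), 77.80104064941406)
```

View pics/z3.png

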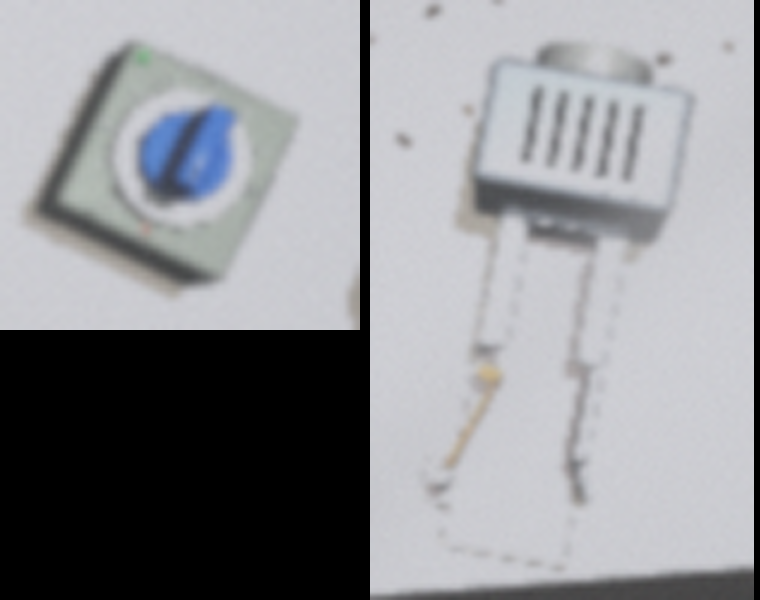

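The knob bar now points along the red tick line, and the dock fit holds within 0.5 mm. Next I'll check the bar's yaw and grasp the cartridge.

drive_tool:
  series:
    - [[0.014, 0.048, 0.08, 0.001, -0.003, 0.001, -1], [0.013, 0.048, 0.15, 0.001, -0.003, 0.001, -1], [0.013, 0.048, 0.22, 0.001, -0.003, 0.001, -1], [0.013, 0.048, 0.27, 0.001, -0.003, 0.001, -1], [0.013, 0.048, 0.284, 0.001, -0.003, 0.001, -1], [0.013, 0.048, 0.284, 0.001, -0.003, 0.001, -1], [0.013, 0.048, 0.284, 0.001, -0.003, 0.001, -1]]

```text
time: 11.1
position: [0.4199, 0.3001, 0.0683]
eef_rot: [3.14, 0.002, 3.048]
ft_force: [1.1, -0.8, 0.5]
opening: 0.998
grasp_force: 0.0
```

drive_tool:
  series:
    - [[0, 0, 0, 0, 0, 0, 1], [0, 0, 0, 0, 0, 0, 1], [0, 0, 0, 0, 0, 0, 1], [0, 0, 0, 0, 0, 0, 1], [0, 0, 0, 0, 0, 0, 1], [0, 0, 0, 0, 0, 0, 1], [0, 0, 0, 0, 0, 0, 1], [0, 0, 0, 0, 0, 0, 1], [0, 0, 0, 0, 0, 0, 1]]
  grip_force: 60

```text
time: 12.0
position: [0.4187, 0.3008, 0.0674]
eef_rot: [3.14, 0.001, 3.049]
ft_force: [-0.9, 1.5, 3.5]
opening: 0.225
grasp_force: 62.7
```

```bash
python3 - <<'E'
from h import *
go((.417,.302,.067,174.9),(.417,.302,.16,174.9))
P=np.load("topc.npy"); m=(abs(P[...,0]-.586)<.035)&(abs(P[...,1]+.319)<.035)&(P[...,2]>.078); w=P[m][:,:2]
e,V=np.linalg.eigh(np.cov(w.T)); print("bar yaw",np.degrees(np.arctan2(*V[::-1,1])),w.mean(0),cv2.minAreaRect((w*1000).astype(np.float32)))
E
```

```text
(0.417, 0.302, 0.067, 174.9) -> [0.0036, 0.0021, 0.0008, 0.0006, 0.0003, -0.0011]
(0.417, 0.302, 0.16, 174.9) -> [0.0034, 0.0024, -0.1852, 0.0006, 0.0003, -0.0011]
t 12.0 pos [0.4187 0.3008 0.0674] rpy [1.799e+02 5.000e-02 1.747e+02] q [ 0.41  0.4   1.84  0.    0.9  -1.07] F [-0.9  1.5  3.5] T [0.19 0.15 0.01] op 0.22480769106051435 62.699575424194336
bar yaw 153.01843104719964 [ 0.58504532 -0.31765717] ((585.6384887695312, -319.3918762207031), (13.811668395996094, 41.189327239990234), 62.30813980102539)
```

```bash
cat >> h.py <<'E'
def dk(x,y,z,yaw=167.75,o=(.6071,-.0335)):
    a=np.radians(-12.25); return (round(o[0]+x*np.cos(a)-y*np.sin(a),4),round(o[1]+x*np.sin(a)+y*np.cos(a),4),z,yaw)
E
python3 -c "
from h import *
go(dk(-.125,0,.16),dk(-.125,0,.1))"
```

```text
(np.float64(0.4849), np.float64(-0.007), 0.16, 167.75) -> [-0.189, -0.6004, -0.186, 0.0006, 0.0003, 0.0386]
(np.float64(0.4849), np.float64(-0.007), 0.1, 167.75) -> [-0.1888, -0.6006, -0.066, 0.0006, 0.0003, 0.0386]
t 12.0 pos [0.4187 0.3008 0.0674] rpy [1.799e+02 5.000e-02 1.747e+02] q [ 0.41  0.4   1.84  0.    0.9  -1.07] F [-0.9  1.5  3.5] T [0.19 0.15 0.01] op 0.22480769106051435 62.699575424194336
```

drive_tool:
  series:
    - [[0, 0, -0.07, 0, 0, 0, 1], [0, 0, -0.14, 0, 0, 0, 1], [-0.02, -0.05, -0.186, 0, 0, 0, 1], [-0.05, -0.14, -0.186, 0, 0, 0.01, 1], [-0.08, -0.23, -0.186, 0, 0, 0.02, 1], [-0.11, -0.32, -0.186, 0, 0, 0.03, 1], [-0.14, -0.41, -0.186, 0, 0, 0.0386, 1], [-0.17, -0.5, -0.186, 0, 0, 0.0386, 1], [-0.185, -0.57, -0.186, 0, 0, 0.0386, 1], [-0.189, -0.6, -0.16, 0, 0, 0.0386, 1], [-0.189, -0.6, -0.12, 0, 0, 0.0386, 1], [-0.189, -0.6, -0.08, 0, 0, 0.0386, 1], [-0.189, -0.6, -0.066, 0, 0, 0.0386, 1], [-0.189, -0.6, -0.066, 0, 0, 0.0386, 1]]

```text
time: 13.4
position: [0.4836, -0.0067, 0.0985]
eef_rot: [3.14, -0.003, 2.928]
ft_force: [0.1, -0.3, -1.1]
opening: 0.221
grasp_force: 61.8
```

```bash
python3 - <<'E'
from h import *
go(dk(-.125,0,.075))
s=get_state(); und=s["position"][2]-.0674
for n in("top","side"):
    c=cam(n); f=c["frame"]; P=cloud(c)
    p=[.6071,-.0335,np.radians(-12.25)]; C,S=np.cos(p[2]),np.sin(p[2]); d=P[...,:2]-p[:2]; x=C*d[...,0]+S*d[...,1]; y=-S*d[...,0]+C*d[...,1]; Z=P[...,2]
    m=(abs(x+.125)<.06)&(abs(y)<.05)&(Z>und+.02)&(Z<und+.04)
    print(n,m.sum(),"x",np.percentile(x[m]*1e3,[0,2,98,100]).round(1),"y",np.percentile(y[m]*1e3,[0,2,98,100]).round(1),"und",round(und,4))
    cc=proj(c,[.53,-.01,.05])[0].astype(int); k=f[cc[1]-60:cc[1]+60,cc[0]-60:cc[0]+60]
    k=cv2.resize(k,(400,400),interpolation=cv2.INTER_CUBIC)
    off=cc-60; 
    for q,col in(([(-170+.0,30,36),(-170,-30,36),(-80,-30,36),(-80,30,36)],(0,0,255)),([(-130,39.5,6),(-130,-39.5,6),(83,-39.5,6),(83,39.5,6)],(255,0,0))):
        if q[0][2]==36: q=[(a,b,und*1000+30) for a,b,_ in q]
        draw(c,k,p,q,400/120,off,0,col)
    o=k if n=="top" else np.hstack([o,k])
cv2.imwrite("pics/z4.png",o)
E
```

```text
(np.float64(0.4849), np.float64(-0.007), 0.075, 167.75) -> [-0.0027, -0.0, 0.0471, 0.0004, -0.001, -0.0]
t 13.4 pos [ 0.4836 -0.0067  0.0985] rpy [179.92  -0.19 167.75] q [-0.25  0.31  1.89  0.    0.95 -1.6 ] F [ 0.1 -0.3 -1.1] T [0.02 0.03 0.01] op 0.2212305444271135 61.78802132606506
top 27 x [-173.7 -173.6 -169.7 -169.4] y [-29.9 -28.4  25.9  26.2] und 0.0311
side 373 x [-174.9 -173.3  -85.9  -85.1] y [-35.9 -33.6  24.3  27.2] und 0.0311
```

View pics/z4.png

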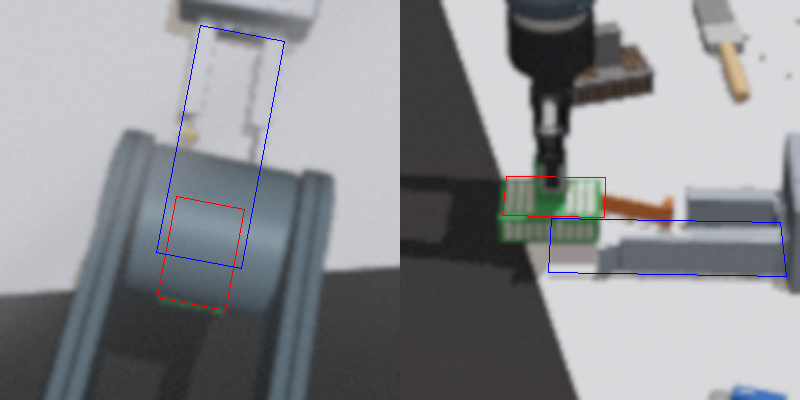

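```bash
python3 - <<'E'
from h import *
und=get_state()["position"][2]-.0674
c=cam("top"); f=c["frame"].astype(float)
p=[.6071,-.0335,np.radians(-12.25)]; C,S=np.cos(p[2]),np.sin(p[2])
# resample top plane of the cartridge in dock coords, 0.5 mm, greenness
xs=np.arange(-180,-164,1.)/1e3; ys=np.arange(-45,45.1,.5)/1e3
g=[]
for x in xs:
    W=np.c_[p[0]+C*x-S*ys,p[1]+S*x+C*ys,np.full(len(ys),und+.03)]; q=proj(c,W).astype(np.float32)
    s=cv2.remap(c["frame"],q[None,:,0],q[None,:,1],cv2.INTER_LINEAR)[0].astype(float); g.append(s[:,1]-(s[:,0]+s[:,2])/2)
g=np.array(g)
for i,x in enumerate(xs):
    r=g[i]; h=r.max()/2; k=np.nonzero(r>h)[0]; print(round(x*1e3),r.max().round(),(ys[k[[0,-1]]]*1e3).round(1))
E
```

```text
-180 2.0 [-44.  -42.5]
-179 2.0 [-45.   30.5]
-178 2.0 [-34.5  30.5]
-177 2.0 [-25.5  26. ]
-176 4.0 [-12.5  25. ]
-175 7.0 [-14.5  28.5]
-174 11.0 [-14.5  29. ]
-173 15.0 [-15.  29.]
-172 19.0 [-16.   29.5]
-171 22.0 [-16.  30.]
-170 21.0 [-16.  30.]
-169 18.0 [-15.5  30. ]
-168 14.0 [-15.5  30. ]
-167 10.0 [-15.  30.]
-166 7.0 [-15.   29.5]
-165 5.0 [-3.  28.5]
```

drive_tool:
  series:
    - [[-0.002, -0.001, 0.03, 0, -0.001, 0, 1], [-0.002, -0.001, 0.045, 0, -0.001, 0, 1], [-0.002, -0.001, 0.045, 0, -0.001, 0, 1], [-0.02, -0.001, 0.045, 0, -0.001, 0, 1], [-0.04, -0.001, 0.045, 0, -0.001, 0, 1], [-0.06, -0.001, 0.045, 0, -0.001, 0, 1], [-0.08, -0.001, 0.045, 0, -0.001, 0, 1], [-0.08, -0.001, 0.045, 0, -0.001, 0, 1]]

```text
time: 14.35
position: [0.5259, -0.0166, 0.0775]
eef_rot: [3.14, 0.006, 2.928]
ft_force: [2.9, -1.0, -3.5]
opening: 0.22
grasp_force: 61.9
```

```bash
python3 - <<'E'
from h import *
go(dk(-.04,0,.075))
c=cam("side"); cc=proj(c,[.56,-.02,.05])[0].astype(int); k=c["frame"][cc[1]-50:cc[1]+50,cc[0]-60:cc[0]+60]
cv2.imwrite("pics/z5.png",cv2.resize(k,(720,600),interpolation=cv2.INTER_CUBIC))
E
```

```text
(np.float64(0.568), np.float64(-0.025), 0.075, 167.75) -> [-0.0858, 0.0014, 0.0055, 0.0004, 0.0018, -0.0001]
t 14.35 pos [ 0.5259 -0.0166  0.0775] rpy [179.93   0.32 167.73] q [-0.24  0.4   1.81  0.    0.93 -1.6 ] F [ 2.9 -1.  -3.5] T [-0.27 -0.52 -0.03] op 0.22039054899086072 61.85746192932129
```

View pics/z5.png

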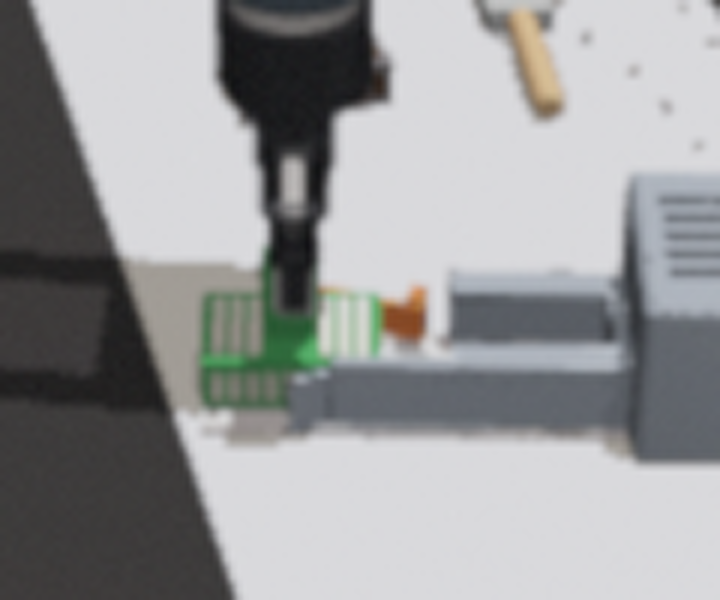

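The front is between the right wall and the leaf, and the cartridge is level but about 3 mm high. I'll lower it slightly and slide on.

drive_tool:
  series:
    - [[0, 0.0, 0.003, 0, 0.001, 0, 1], [-0.015, 0.0, 0.006, 0, 0.001, 0, 1], [-0.03, 0.001, 0.006, 0, 0.001, 0, 1], [-0.045, 0.001, 0.006, 0, 0.001, 0, 1], [-0.06, 0.001, 0.006, 0, 0.001, 0, 1], [-0.06, 0.001, 0.006, 0, 0.001, 0, 1]]

```text
time: 15.0
position: [0.5531, -0.0223, 0.0739]
eef_rot: [3.141, -0.001, 2.928]
ft_force: [-0.4, -4.0, -2.2]
opening: 0.226
grasp_force: 61.7
```

```bash
python3 - <<'E'
from h import *
go(dk(-.025,0,.075),dk(.03,0,.075))
E
```

```text
(np.float64(0.5827), np.float64(-0.0282), 0.075, 167.75) -> [-0.0603, 0.001, -0.0024, 0.0002, -0.0004, -0.0]
(np.float64(0.6364), np.float64(-0.0399), 0.075, 167.75) -> [-0.1703, 0.0009, -0.0025, 0.0002, -0.0004, -0.0]
t 15.0 pos [ 0.5531 -0.0223  0.0739] rpy [ 1.7997e+02 -7.0000e-02  1.6774e+02] q [-0.24  0.44  1.74  0.    0.96 -1.6 ] F [-0.4 -4.  -2.2] T [-0.84  0.19 -0.15] op 0.22601988133943923 61.685033440589905
```

drive_tool:
  series:
    - [[-0.01, 0, -0.001, 0, 0, 0, 1], [-0.02, 0, -0.001, 0, 0, 0, 1], [-0.03, 0, -0.001, 0, 0, 0, 1], [-0.04, 0, -0.001, 0, 0, 0, 1], [-0.05, 0, -0.001, 0, 0, 0, 1], [-0.06, 0, -0.001, 0, 0, 0, 1], [-0.07, 0, -0.001, 0, 0, 0, 1], [-0.08, 0, -0.001, 0, 0, 0, 1], [-0.09, 0, -0.001, 0, 0, 0, 1]]

```text
time: 15.9
position: [0.5977, -0.0314, 0.075]
eef_rot: [3.14, 0.0, 2.928]
ft_force: [-2.7, -4.1, -1.7]
opening: 0.219
grasp_force: 61.8
```

```bash
python3 - <<'E'
from h import *
go(dk(-.025,0,.075),dk(.03,0,.075))
E
```

```text
(np.float64(0.5827), np.float64(-0.0282), 0.075, 167.75) -> [0.0306, -0.0001, -0.0001, 0.0004, 0.0001, 0.0]
(np.float64(0.6364), np.float64(-0.0399), 0.075, 167.75) -> [-0.0793, -0.0001, -0.0, 0.0004, 0.0001, 0.0]
t 15.9 pos [ 0.5977 -0.0314  0.075 ] rpy [1.7993e+02 2.0000e-02 1.6775e+02] q [-0.24  0.51  1.63  0.    1.01 -1.6 ] F [-2.7 -4.1 -1.7] T [-0.76  0.58  0.1 ] op 0.21913930230144338 61.83852732181549
```

drive_tool:
  series:
    - [[-0.01, 0, 0, 0, 0, 0, 1], [-0.02, 0, 0, 0, 0, 0, 1], [-0.03, 0, 0, 0, 0, 0, 1], [-0.04, 0, 0, 0, 0, 0, 1], [-0.05, 0, 0, 0, 0, 0, 1], [-0.06, 0, 0, 0, 0, 0, 1], [-0.068, 0, 0, 0, 0, 0, 1], [-0.072, 0, 0, 0, 0, 0, 1], [-0.072, 0, 0, 0, 0, 0, 1]]

```text
time: 16.8
position: [0.633, -0.0392, 0.0751]
eef_rot: [3.14, 0.001, 2.928]
ft_force: [-1.1, -3.9, -1.3]
opening: 0.224
grasp_force: 61.8
```

drive_tool:
  series:
    - [[-0.003, 0, 0, 0, 0, 0, 1], [-0.006, 0, 0, 0, 0, 0, 1], [-0.009, 0, 0, 0, 0, 0, 1], [-0.011, 0, 0, 0, 0, 0, 1], [-0.011, 0, 0, 0, 0, 0, 1]]

```text
time: 17.3
position: [0.6388, -0.0396, 0.0753]
eef_rot: [3.139, 0.002, 2.927]
ft_force: [-0.1, -0.5, -1.8]
opening: 0.224
grasp_force: 61.8
```

```bash
python3 - <<'E'
from h import *
go(dk(.03,0,.075))
E
```

```text
(np.float64(0.6364), np.float64(-0.0399), 0.075, 167.75) -> [0.0046, -0.0016, 0.0006, 0.0009, 0.0007, -0.0003]
t 17.3 pos [ 0.6388 -0.0396  0.0753] rpy [1.7984e+02 1.3000e-01 1.6770e+02] q [-0.24  0.57  1.51  0.    1.06 -1.6 ] F [-0.1 -0.5 -1.8] T [0.03 0.   0.02] op 0.22411987084354143 61.838858127593994
```

The lateral leaf force has vanished, which suggests the catch has snapped. I'll press on gently to the stop wall.

drive_tool:
  series:
    - [[-0.002, 0, 0, 0, 0, 0, 1], [-0.004, 0, 0, 0, 0, 0, 1], [-0.006, 0, 0, 0, 0, 0, 1], [-0.006, 0, 0, 0, 0, 0, 1]]

```text
time: 17.7
position: [0.6394, -0.0397, 0.0748]
eef_rot: [3.139, -0.003, 2.928]
ft_force: [-6.1, 2.0, 1.8]
opening: 0.221
grasp_force: 62.3
```

```bash
python3 - <<'E'
from h import *
go(dk(.03,0,.075))
c=cam("side"); cc=proj(c,[.60,-.03,.05])[0].astype(int); k=c["frame"][cc[1]-50:cc[1]+50,cc[0]-60:cc[0]+60]
cv2.imwrite("pics/z6.png",cv2.resize(k,(720,600),interpolation=cv2.INTER_CUBIC))
E
```

```text
(np.float64(0.6364), np.float64(-0.0399), 0.075, 167.75) -> [0.0058, -0.0016, -0.0003, 0.0007, -0.001, 0.0]
t 17.7 pos [ 0.6394 -0.0397  0.0748] rpy [ 1.7987e+02 -1.7000e-01  1.6775e+02] q [-0.24  0.57  1.51  0.    1.06 -1.6 ] F [-6.1  2.   1.8] T [0.35 0.92 0.01] op 0.22115459442510213 62.33537793159485
```

View pics/z6.png

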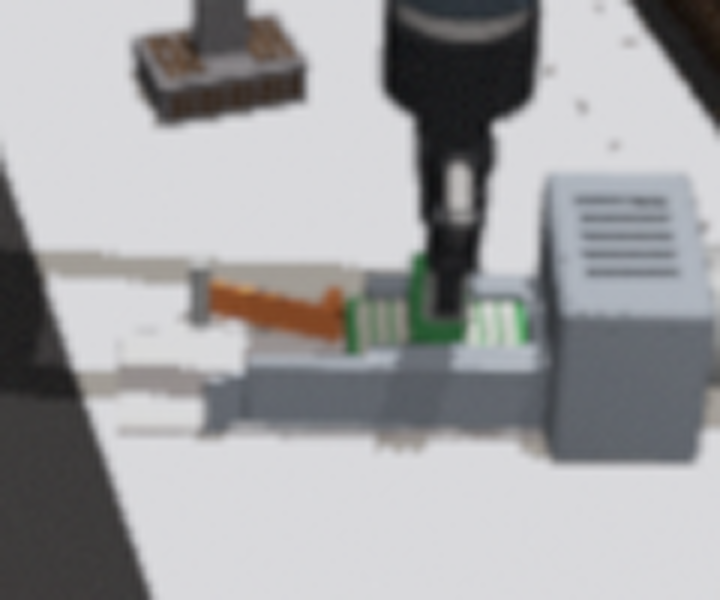

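The side view shows the leaf back in the channel right behind the cartridge's rear face, at about (345,325), and the stop wall gives 6 N. I'll release and retreat.

drive_tool:
  series:
    - [[-0.006, 0, 0.002, 0, 0, 0, 1], [-0.006, 0, 0.002, 0, 0, 0, 1], [-0.002, 0, 0.002, 0, 0, 0, -1], [0, 0, 0.002, 0, 0, 0, -1], [0, 0, 0.002, 0, 0, 0, -1], [0, 0, 0.002, 0, 0, 0, -1], [0, 0, 0.002, 0, 0, 0, -1], [0, 0, -0.06, 0, 0, 0, -1], [0, 0, -0.14, 0, 0, 0, -1], [0, 0, -0.22, 0, 0, 0, -1], [0.1, 0.1, -0.3, 0, 0, 0, -1], [0.2, 0.2, -0.35, 0, 0, 0, -1], [0.3, 0.3, -0.35, 0, 0, 0, -1], [0.4, 0.4, -0.35, 0, 0, 0, -1], [0.45, 0.5, -0.35, 0, 0, 0, -1], [0.45, 0.55, -0.35, 0, 0, 0, -1]]

```text
time: 19.35
position: [0.4996, 0.2114, 0.2478]
eef_rot: [3.14, 0.001, 2.927]
ft_force: [0.6, 0.9, -0.5]
opening: 0.998
grasp_force: 0.0
```

```bash
python3 - <<'E'
from h import *
go()
c=cam("top"); f=c["frame"]; P=cloud(c)
p=[.6071,-.0335,np.radians(-12.25)]; C,S=np.cos(p[2]),np.sin(p[2]); d=P[...,:2]-p[:2]; x=C*d[...,0]+S*d[...,1]; y=-S*d[...,0]+C*d[...,1]; Z=P[...,2]
m=(abs(y)<.02)&(x>-.05)&(x<.07)&(Z>.026)&(Z<.044); print("cart x",np.percentile(x[m]*1e3,[0,3,97,100]).round(1),"z",np.median(Z[m]))
m=(abs(y)<.02)&(x>-.0)&(x<.07)&(Z>.065); print("bar",x[m].mean(),y[m].mean(),Z[m].mean())
a=cv2.resize(f[140:195,405:465],None,fx=6,fy=6,interpolation=cv2.INTER_CUBIC)
k=cv2.resize(f[90:215,300:380],None,fx=4.8,fy=4.8,interpolation=cv2.INTER_CUBIC)
o=np.zeros((600,760,3),np.uint8); o[:330,:360]=a; o[:,370:370+384]=k
c=cam("side"); cc=proj(c,[.60,-.03,.05])[0].astype(int); o[330:,:360]=cv2.resize(c["frame"][cc[1]-45:cc[1]+45,cc[0]-60:cc[0]+60],(360,270),interpolation=cv2.INTER_CUBIC); cv2.imwrite("pics/z7.png",o)
E
```

```text
t 19.35 pos [0.4996 0.2114 0.2478] rpy [1.799e+02 8.000e-02 1.677e+02] q [ 0.19  0.25  1.56  0.    1.34 -1.16] F [ 0.6  0.9 -0.5] T [ 0.01 -0.    0.04] op 0.9979664354060797 0.0
cart x [-15.7 -13.9  67.4  69.2] z 0.03791864251535227
bar 0.028695937661501917 -0.00010591707096325912 0.0802368575415751
```

View pics/z7.png

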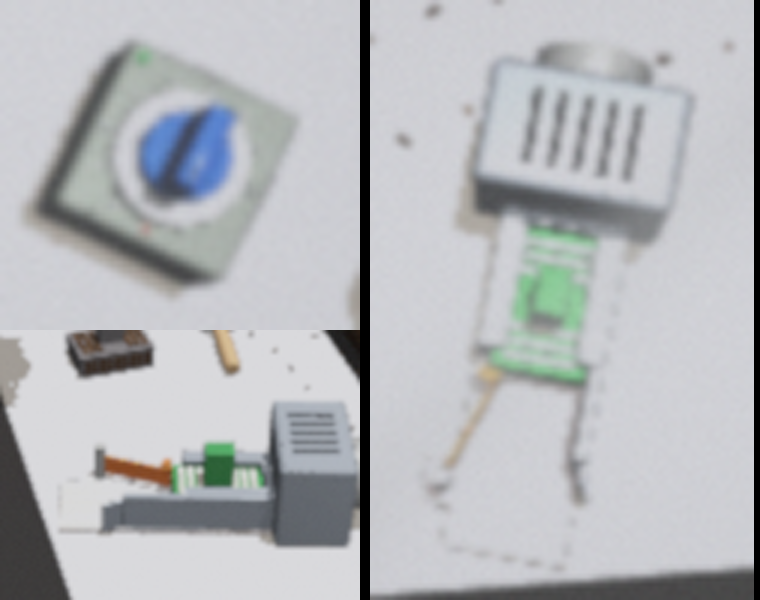

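The cartridge is home (bar at dock x ≈ 29 mm, y ≈ 0), the leaf is back at its rest line behind it, the knob is at the red tick, and the arm is clear.

```bash
python3 -c "
from bench import *
print(close_job())"
```

```text
the job is handed in; nothing more can be done
None
```

The job is handed in: I turned the fan knob off to its end stop, then slid the fresh cartridge home; the final pictures show the orange catch shut behind it and the arm clear, at about 19 s of the 72 s allowed.

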